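# Reject the actuator with the loose arm

## Robot

A 7-joint arm with a two-finger parallel gripper is mounted at the origin on the work surface. World frame = base frame: x ahead of the robot, y to its left, z up, the work surface at z = 0. Lengths are in m, angles in rad, forces in N, time in s.
With the tool pointing down it reaches from about 0.425 to 0.875 m from the base axis. Payload 4.7 kg.
Tool frame: the origin (TCP) lies midway between the tips of the shut fingers; the grasp point (between the pads) lies ctrl.grasp_offset behind it (ctrl.grasp_offset is the distance from the TCP to the grasp point, in m); z points along the fingers, y is the line along which they close (so a half turn about z gives the same grasp; the last joint's range is limited). The gripper opens to 87 mm and grips with 3 to 60 N. Pads are 19 mm wide; open, the fingers measure 117 mm over their backs; the gripper's body (75 mm by 190 mm) begins 51 mm behind the grasp point.
Start: joints at [1.141, 0.321, -0.07, 1.45, 0.023, 1.371, -0.057], TCP at [0.279, -0.587, 0.191] pointing down, gripper open.
Joint ranges: [-2.86, 2.86], [-0.3, 2.09], [-1.38, 1.24], [0.06, 2.45], [-1.56, 4.7], [0.09, 2.05], [-2.69, 2.69]. Speed limits (rad/s): [2.57, 2.57, 3.14, 3.14, 3.14, 3.14, 3.14].

## Interface

Orientations are given as a rotation vector (axis times angle).
In Python, from bench import ctrl gives the robot as it stands. The module is installed in compiled form; this text tells all that it offers.
- The arm moves only by the tool jog_arm, never from a script. Its argument "moves" is one flat list of numbers, 7 for each row, row after row: the shift along the tool's x, y, z in units of 30 cm (1.0 is 30 cm), then the turn, a rotation vector about the tool's x, y, z in units of 60 degrees (1.0 is 60 degrees), then the gripper's target within -1 to 1 (fully open at 1, half-way at 0, shut at -1). In form: [x, y, z, wx, wy, wz, fingers, x, y, z, wx, wy, wz, fingers, ...]. A call has exactly 8 rows; each row is the pose to reach, as a shift and turn from the pose commanded when the call began, along the tool's axes at that moment; what a row does not reach only later rows make up. A row lasts 1/8 s, in which the tool goes at most 62.5 mm and 10.7 degrees, less where a joint would pass 70% of its speed; a pose out of reach is approached as far as the arm can. A call with a number of a shift or a turn outside -1 to 1 is refused whole. A call with a gripper value outside its range is refused whole. The fingers move at their own pace and stop on an object; "newtons" is the grip in N (left out, the last holds). Time passes only in rows, so rows that repeat a pose let the fingers close, or fill a call up. It gives the time, the measured TCP pose, the force, the opening and the grip force at its end, in the units of the state.
- ctrl.get_state(): the state, without advancing time (a new reading comes with each control period).
- ctrl.get_image(name): name is "scene" or "side" or "wrist"; returns a dict with "pixels" (420x560x3 uint8, red, green, blue), "fx", "fy", "cx", "cy" (pixels), "dist" ([k1, k2, p1, p2, k3] as OpenCV has them; the pictures are not rectified), "xyz" and "rotation" of the camera in the world; the wrist camera has in their place "tool_from_camera" (4x4, takes a point from camera to tool coordinates, whose origin is the TCP and whose axes are the flange's). Camera axes: x right, y up, looking along -z (the intrinsics and any distortion apply to the point x, -y, -z); pixel columns grow to the right and rows downward; lengths in m; the calibration is good to about 2 mm. A picture is of the moment at which its call begins: read the wrist's pose just before it. There is no depth.
- ctrl.close_job(): hands the job in; it is judged then, once.
The state is a dict: "time": time; "joint_positions": joint angles; "qd": joint speeds; "joint_torque": joint torques, N m; "position": TCP position; "tool_rot": TCP orientation; "ft_force": force on the tool from outside, world axes, zero at the start; "torque": the same for the moment, N m; "grip_width": opening from 0.0 (shut) to 1.0 (fully open); "grip_force": force on a finger pad.
Only numpy, scipy, OpenCV 4.12 (cv2) and the standard library are available. Lean on these libraries where they do the work, as an engineer would, in place of code of your own. Each camera call takes 0.05 s, during which the arm holds its last target. There are 200 camera calls.

## Task

One of these three actuators has an arm that is loose on its shaft. Find it by rocking the arms by their black pins: the loose one can be swung anticlockwise to its stop and then back clockwise to its stop, as seen from above. Set that actuator down gently, upright, flat on the floor of the reject tray with its arm left at the clockwise stop to show the fault; leave the two tight ones standing in their nests and everything else where it is.

Things in the scene. Friction and masses are not known exactly. Their poses are not given: they have to be found in the camera images.
- unit1: one of three look-alike loose actuators, 0.7 to 0.9 kg: foot plate 120 x 100 x 8 mm under an aluminium housing 90 mm (x) by 50 mm (y), top 50 mm above the underside; brass connector on the -x end, 29 mm up, to 62 mm from centre. Lift it by the two housing sides, 50 mm apart. Origin: centre of the underside; x along the housing towards the arm's pin, z up
- arm1 (a joint): angle of unit1's arm, rad: 0 along the unit's +x, positive anticlockwise from above; starts within 0.15 either way. The loose arm turns with under 1 N on the pin between stops at -0.32 and +0.32 and stays where left. The two tight arms do not turn under 10 N and never pass 0.18; a hard push only shifts the unit 2 mm in its nest or tips it
- pin1 (a point): top centre of the upright black pin on unit1's arm: 16 mm in diameter, 59.5 to 94.5 mm above the unit's underside. The steel arm lies flat on the housing (18 mm wide, top at 59.5 mm, boss 65.5 mm) and turns about an upright shaft at the unit's x = -20 mm, y = 0; the pin is 85 mm from the shaft
- nest1: low open steel nest fixed to the table in which unit1 stands, 134 x 114 mm, rim 14 mm high and 5 mm thick, floor 5 mm thick (2 mm clearance round the foot plate). Origin: centre of the underside; axes x long side, z up
- unit2: one of three look-alike loose actuators, 0.7 to 0.9 kg: foot plate 120 x 100 x 8 mm under an aluminium housing 90 mm (x) by 50 mm (y), top 50 mm above the underside; brass connector on the -x end, 29 mm up, to 62 mm from centre. Lift it by the two housing sides, 50 mm apart. Origin: centre of the underside; x along the housing towards the arm's pin, z up
- arm2 (a joint): angle of unit2's arm, rad: 0 along the unit's +x, positive anticlockwise from above; starts within 0.15 either way. The loose arm turns with under 1 N on the pin between stops at -0.32 and +0.32 and stays where left. The two tight arms do not turn under 10 N and never pass 0.18; a hard push only shifts the unit 2 mm in its nest or tips it
- pin2 (a point): top centre of the upright black pin on unit2's arm: 16 mm in diameter, 59.5 to 94.5 mm above the unit's underside. The steel arm lies flat on the housing (18 mm wide, top at 59.5 mm, boss 65.5 mm) and turns about an upright shaft at the unit's x = -20 mm, y = 0; the pin is 85 mm from the shaft
- nest2: low open steel nest fixed to the table in which unit2 stands, 134 x 114 mm, rim 14 mm high and 5 mm thick, floor 5 mm thick (2 mm clearance round the foot plate). Origin: centre of the underside; axes x long side, z up
- unit3: one of three look-alike loose actuators, 0.7 to 0.9 kg: foot plate 120 x 100 x 8 mm under an aluminium housing 90 mm (x) by 50 mm (y), top 50 mm above the underside; brass connector on the -x end, 29 mm up, to 62 mm from centre. Lift it by the two housing sides, 50 mm apart. Origin: centre of the underside; x along the housing towards the arm's pin, z up
- arm3 (a joint): angle of unit3's arm, rad: 0 along the unit's +x, positive anticlockwise from above; starts within 0.15 either way. The loose arm turns with under 1 N on the pin between stops at -0.32 and +0.32 and stays where left. The two tight arms do not turn under 10 N and never pass 0.18; a hard push only shifts the unit 2 mm in its nest or tips it
- pin3 (a point): top centre of the upright black pin on unit3's arm: 16 mm in diameter, 59.5 to 94.5 mm above the unit's underside. The steel arm lies flat on the housing (18 mm wide, top at 59.5 mm, boss 65.5 mm) and turns about an upright shaft at the unit's x = -20 mm, y = 0; the pin is 85 mm from the shaft
- nest3: low open steel nest fixed to the table in which unit3 stands, 134 x 114 mm, rim 14 mm high and 5 mm thick, floor 5 mm thick (2 mm clearance round the foot plate). Origin: centre of the underside; axes x long side, z up
- tray: reject tray, open, reddish brown, empty, fixed to the table: 220 mm (its x) by 200 mm (its y), walls 5 mm thick and 35 mm high, floor 5 mm thick. Origin: centre of the underside
- jar: bystander: small clear jar with a white cap, 48 mm in diameter, 80 mm high; origin centre of the underside
- connector: bystander: brass connector block 60 x 40 x 60 mm with two stubs on top, 75 mm high; origin centre of the underside
- screwdriver: bystander: screwdriver 170 mm long lying on the table along its x
- brush: bystander: hand brush lying on the table along its x
- wrench: bystander: wrench 160 mm long lying on the table along its x
Things that resemble listed ones, but are neither listed nor needed, are in the scene too. What is shaped like the unit2 but green or orange is not meant. What is shaped like the unit1 but brown is not meant.

How it is judged:
On the way, in this order (a step that is already met when the one before it is completed fails the run):
1. an arm is swung anticlockwise to near its stop (past +0.25 rad) (value of joint any of arm1, arm2, arm3 above 0.25 rad), for 0.1 s.
2. an arm is swung back clockwise to near its stop (past -0.25 rad) (value of joint any of arm1, arm2, arm3 below -0.25 rad), for 0.1 s.
At the end, for the whole second after the job is handed in: The actuator whose arm is loose stands still and upright (within 0.1 rad) in the reject tray, its underside on the tray floor (origin under 15 mm above the tray's underside) and its arm turned clockwise past -0.2 rad; the other two stand upright in their nests, within 12 mm of the centre (((z of unit1 in the frame of tray between -0.005 and 0.015 m and x of unit1 in the frame of tray between -0.09 and 0.09 m and y of unit1 in the frame of tray between -0.08 and 0.08 m and angle between each of unit1, unit2, unit3's own z axis and vertical below 0.1 rad and value of joint arm1 below -0.2 rad and linear speed of unit1 below 0.02 m/s and horizontal distance between unit2 and nest2 below 0.012 m and z of unit2 in the frame of nest2 below 0.01 m and horizontal distance between unit3 and nest3 below 0.012 m and z of unit3 in the frame of nest3 below 0.01 m) or (z of unit2 in the frame of tray between -0.005 and 0.015 m and x of unit2 in the frame of tray between -0.09 and 0.09 m and y of unit2 in the frame of tray between -0.08 and 0.08 m and angle between each of unit2, unit1, unit3's own z axis and vertical below 0.1 rad and value of joint arm2 below -0.2 rad and linear speed of unit2 below 0.02 m/s and horizontal distance between unit1 and nest1 below 0.012 m and z of unit1 in the frame of nest1 below 0.01 m and horizontal distance between unit3 and nest3 below 0.012 m and z of unit3 in the frame of nest3 below 0.01 m) or (z of unit3 in the frame of tray between -0.005 and 0.015 m and x of unit3 in the frame of tray between -0.09 and 0.09 m and y of unit3 in the frame of tray between -0.08 and 0.08 m and angle between each of unit3, unit1, unit2's own z axis and vertical below 0.1 rad and value of joint arm3 below -0.2 rad and linear speed of unit3 below 0.02 m/s and horizontal distance between unit1 and nest1 below 0.012 m and z of unit1 in the frame of nest1 below 0.01 m and horizontal distance between unit2 and nest2 below 0.012 m and z of unit2 in the frame of nest2 below 0.01 m))); the robot touches nothing.
It fails at once if an actuator is dropped (falls freely faster than 0.6 m/s, a fall of about 20 mm) ((contact force between unit1 and anything else below 0.1 N and linear speed of unit1 above 0.6 m/s) or (contact force between unit2 and anything else below 0.1 N and linear speed of unit2 above 0.6 m/s) or (contact force between unit3 and anything else below 0.1 N and linear speed of unit3 above 0.6 m/s)).
It fails at once if an actuator is slammed into the tray (over 120 N between them) (contact force between any of unit1, unit2, unit3 and tray above 120 N).
It fails at once if an actuator is tipped by more than 0.5 rad (angle between any of unit1, unit2, unit3's own z axis and vertical above 0.5 rad).
It fails at once if the jar, connector block, screwdriver, brush or wrench is moved by more than 40 mm (distance of any of jar, connector, screwdriver, brush, wrench from where it was at the start of the episode above 0.04 m).
It also fails if it takes over 61 s, if anything falls off the work surface, if the arm or the gripper's body presses on something with over 40 N, if the wrist force passes 120 N, or if a joint passes its speed limit or range.

## Working session

There is one attempt and no reset: what is moved stays moved. The work goes in short steps, Python scripts to look and compute and a tool call to move; the robot and the scene stay as the last step left them, time stands still between calls to the robot, and variables do not carry over. Pictures are saved under pics/ and viewed, at most 10 in all, crops included, and the job is handed in when it is done.

Besides the shell and the picture viewer there is one more tool, called after "Emit:" as a command line: name --argument value ..., lists and objects as JSON in quotes. jog_arm: Moves the arm, as the interface text tells. Its arguments: {"type":"object","properties":{"moves":{"type":"array"},"newtons":{"type":"number"}},"required":["moves"]}

```bash
mkdir -p pics; python3 - <<'E'
from bench import ctrl
import cv2,numpy as np
s=ctrl.get_state();print(s, ctrl.grasp_offset)
for n in ["scene","side"]:
    im=ctrl.get_image(n);cv2.imwrite(f"pics/{n}.png",im["pixels"][:,:,::-1])
    print(n,{k:v for k,v in im.items() if k!="pixels"})
im=ctrl.get_image("wrist");print(im["tool_from_camera"])
cv2.imwrite("pics/wrist.png",im["pixels"][:,:,::-1])
E
```

```text
{'time': 0.0, 'joint_positions': array([ 1.14107698,  0.32180669, -0.07011327,  1.45165931,  0.02259146,
        1.3708267 , -0.05687967]), 'qd': array([ 0.00043608, -0.00110898, -0.00035213, -0.00155303,  0.00172542,
       -0.0008842 ,  0.00029288]), 'joint_torque': array([-6.98691438e-04, -4.91292787e+01, -4.04252177e-01, -3.12521267e+01,
       -6.40344224e-02,  4.39421413e-02,  1.56615042e-04]), 'position': array([ 0.27881013, -0.58648227,  0.19018028]), 'tool_rot': array([-3.06273048e+00, -6.91152125e-01,  7.86194835e-04]), 'ft_force': array([ 0.09629961,  0.15089552, -0.66064258]), 'torque': array([ 0.01393249, -0.03679671,  0.03920809]), 'grip_force': 0.0, 'grip_width': 0.9972574060685965} 0.0187
scene {'fx': 391.9330553861968, 'fy': 391.9330553861968, 'cx': 272.71408436889755, 'cy': 209.18639897661794, 'dist': array([0.00390055, 0.        , 0.        , 0.        , 0.        ]), 'xyz': array([ 1.21706983, -0.01979503,  0.97448676]), 'rotation': array([0.5308784 , 0.58045828, 1.54440516])}
side {'fx': 544.3894436267765, 'fy': 544.3894436267765, 'cx': 274.5828182117661, 'cy': 202.47852045957697, 'dist': array([0.03513449, 0.        , 0.        , 0.        , 0.        ]), 'xyz': array([-0.35847474,  1.03478128,  0.8902007 ]), 'rotation': array([ 0.41296123, -1.28024792, -2.21323438])}
[[ 2.25861518e-04  9.57240886e-01  2.89291956e-01  7.92508036e-02]
 [ 9.99999686e-01 -4.35866051e-04  6.61502521e-04  3.37289421e-04]
 [ 7.59309801e-04  2.89291715e-01 -9.57240684e-01 -1.95131811e-01]
 [ 0.00000000e+00  0.00000000e+00  0.00000000e+00  1.00000000e+00]]
```

View pics/scene.png

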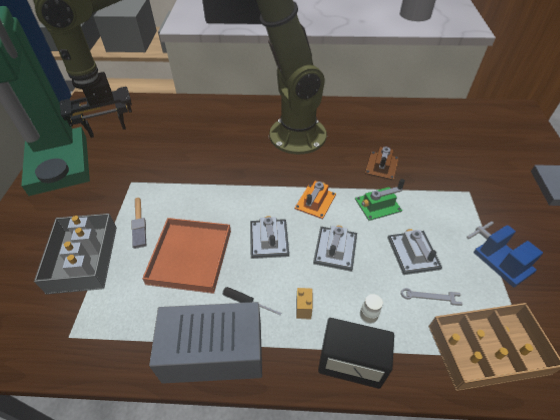

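View pics/side.png

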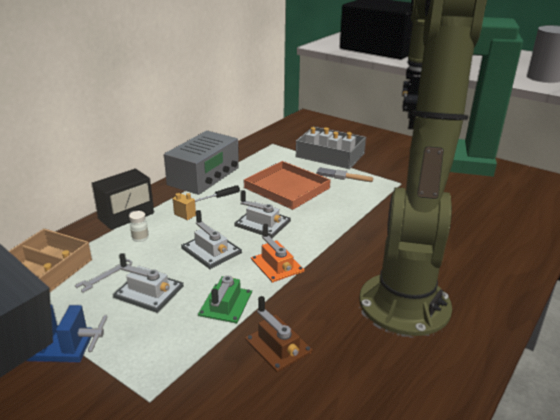

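The scene view shows the three grey units near (268,237), (337,247) and (414,250), with the tray near (188,254). In the side view the units are near (263,215), (211,243) and (148,287). Next I'll crop and enlarge for corners and pins.

```bash
cat > h.py <<'E'
import cv2,numpy as np
from scipy.spatial.transform import Rotation as R
def cam(im,state=None):
    K=np.array([[im["fx"],0,im["cx"]],[0,im["fy"],im["cy"]],[0,0,1]]);d=np.array(im["dist"])
    if "xyz" in im: return K,d,np.array(im["xyz"]),R.from_rotvec(im["rotation"]).as_matrix()
    T=np.array(im["tool_from_camera"]);Rt=R.from_rotvec(state["tool_rot"]).as_matrix()
    return K,d,Rt@T[:3,3]+state["position"],Rt@T[:3,:3]
def cast(c,uv,z):
    K,d,o,M=c
    p=cv2.undistortPoints(np.float64(uv).reshape(-1,1,2),K,d).reshape(-1,2)
    r=np.c_[p[:,0],-p[:,1],-np.ones(len(p))]@M.T
    return o+r*((z-o[2])/r[:,2])[:,None]
def proj(c,P):
    K,d,o,M=c
    q=(np.float64(P).reshape(-1,3)-o)@M
    return cv2.projectPoints(q*[1,-1,-1],np.zeros(3),np.zeros(3),K,d)[0].reshape(-1,2)
E
python3 - <<'E'
import cv2,numpy as np
a=cv2.imread("pics/scene.png")[200:290,240:450]
b=cv2.imread("pics/side.png")[180:310,105:300]
a=cv2.resize(a,(798,342),interpolation=cv2.INTER_CUBIC)
cv2.imwrite("pics/ca.png",a)
b=cv2.resize(b,(780,520),interpolation=cv2.INTER_CUBIC)
cv2.imwrite("pics/cb.png",b)
from h import *
from bench import ctrl
c=cam(ctrl.get_image("scene"));s=cam(ctrl.get_image("side"))
print(cast(c,[(268,237),(337,247),(414,250),(188,254),(300,148)],0.0).round(3))
im=ctrl.get_image("scene")["pixels"]
hsv=cv2.cvtColor(im,cv2.COLOR_RGB2HSV)
m=cv2.inRange(hsv,(0,110,60),(14,255,255));
cs=cv2.findContours(m,0,2)[0]
for k in cs:
    if cv2.contourArea(k)>1500:
        print(cv2.boundingRect(k),cv2.contourArea(k)); q=cv2.approxPolyDP(cv2.convexHull(k),6,True).reshape(-1,2);print(q.tolist(),cast(c,q,.035).round(3).tolist())
# dark nest outlines
g=cv2.cvtColor(im,cv2.COLOR_RGB2GRAY); roi=np.zeros_like(g);roi[205:280,240:450]=255
m=cv2.bitwise_and(cv2.inRange(g,0,100),roi)
for k in cv2.findContours(m,0,2)[0]:
    if cv2.contourArea(k)>40: 
        r=cv2.boxPoints(cv2.minAreaRect(k)); q=cv2.approxPolyDP(cv2.convexHull(k),4,True).reshape(-1,2);print(cv2.contourArea(k),q.tolist(),cast(c,q,.014).round(3).tolist())
E
```

```text
[[ 0.501 -0.085  0.   ]
 [ 0.529  0.125  0.   ]
 [ 0.53   0.353  0.   ]
 [ 0.574 -0.32   0.   ]
 [ 0.081  0.01   0.   ]]
(143, 219, 87, 74) 3970.0
[[168, 219], [229, 225], [213, 292], [143, 278]] [[0.471, -0.397, 0.035], [0.486, -0.205, 0.035], [0.715, -0.219, 0.035], [0.681, -0.418, 0.035]]
(0, 0, 560, 420) 68803.5
[[559, 0], [559, 419], [0, 390], [0, 201], [73, 125], [130, 93], [487, 0]] [[-1.192, 1.452, 0.035], [0.981, 0.569, 0.035], [0.983, -0.667, 0.035], [0.419, -0.96, 0.035], [0.019, -0.875, 0.035], [-0.206, -0.715, 0.035], [-1.187, 1.056, 0.035]]
50.0 [[333, 245], [335, 254], [329, 256]] [[0.532, 0.111, 0.014], [0.564, 0.115, 0.014], [0.572, 0.098, 0.014]]
52.0 [[271, 235], [275, 246], [268, 242]] [[0.503, -0.076, 0.014], [0.543, -0.061, 0.014], [0.53, -0.083, 0.014]]
98.0 [[399, 234], [407, 239], [412, 261]] [[0.483, 0.313, 0.014], [0.5, 0.334, 0.014], [0.579, 0.335, 0.014]]
235.0 [[423, 231], [441, 267], [403, 273], [388, 236]] [[0.468, 0.387, 0.014], [0.595, 0.413, 0.014], [0.62, 0.303, 0.014], [0.492, 0.279, 0.014]]
109.5 [[356, 233], [351, 270], [314, 263], [321, 227]] [[0.484, 0.183, 0.014], [0.617, 0.158, 0.014], [0.598, 0.054, 0.014], [0.466, 0.077, 0.014]]
104.5 [[285, 220], [288, 255], [251, 257], [251, 221]] [[0.442, -0.035, 0.014], [0.574, -0.022, 0.014], [0.585, -0.13, 0.014], [0.451, -0.142, 0.014]]
85.0 [[393, 205], [371, 211], [362, 205]] [[0.366, 0.312, 0.014], [0.394, 0.238, 0.014], [0.37, 0.212, 0.014]]
```

View pics/ca.png

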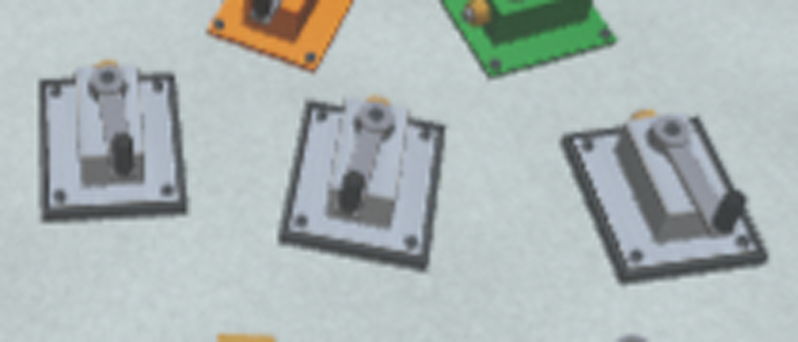

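View pics/cb.png

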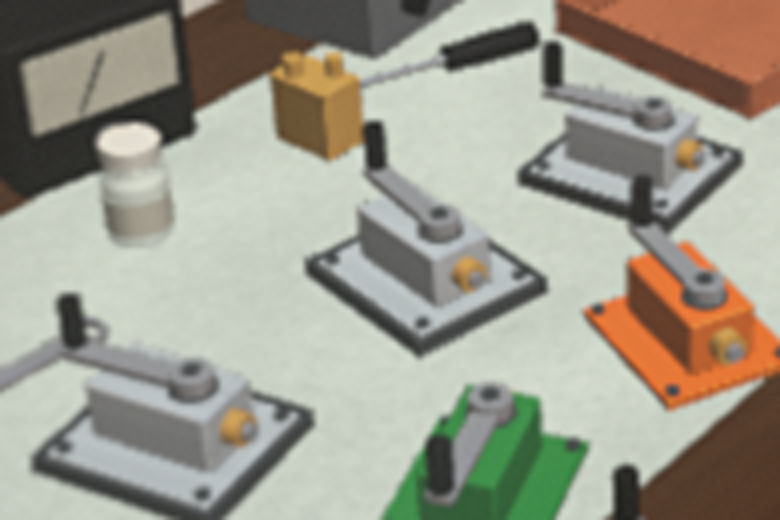

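Unit A is the left one in the scene view, B the middle and C the right. Pin tops in scene pixels are about A (272,236), B (333,247), C (433,252); in side pixels A (243,192), B (198.5,212), C (122,255). Each nest outline measures about 134x108 mm, which matches the given size.

```bash
cat >> h.py <<'E'
def go(pos,yaw,s=None):
    """shift (units of .3 m) and wz turn (units 60deg) from current pose to TCP pos, tool-down with tool x at yaw"""
    from bench import ctrl
    s=s or ctrl.get_state(); Rt=R.from_rotvec(s["tool_rot"])
    cy,sy=np.cos(yaw),np.sin(yaw)
    Rd=R.from_matrix(np.array([[cy,sy,0],[sy,-cy,0],[0,0,-1]]))
    return (Rt.inv().apply(np.array(pos)-s["position"])/.3).round(3),((Rt.inv()*Rd).as_rotvec()/(np.pi/3)).round(3)
E
python3 - <<'E'
from h import *
from bench import ctrl
c=cam(ctrl.get_image("scene"));s=cam(ctrl.get_image("side"))
cs=dict(A=((.513,-.082),.095),B=((.541,.118),-.18),C=((.544,.3455),.193))
pc=dict(A=(272.1,236),B=(332.9,246.8),C=(432.9,251.6));ps=dict(A=(243,191.8),B=(198.5,212),C=(122.2,255))
for k in "ABC":
    p=cast(c,pc[k],.0995)[0];q=cast(s,ps[k],.0995)[0];(x,y),w=cs[k]
    m=(p+q)/2
    d=m[:2]-np.array([x-.02*np.cos(w),y-.02*np.sin(w)])
    print(k,p.round(3),q.round(3),"len",np.hypot(*d).round(3),"arm",(np.arctan2(d[1],d[0])-w).round(3))
    print(go([*m[:2],.15],w))
E
```

```text
A [ 0.57  -0.067  0.1  ] [ 0.563 -0.063  0.1  ] len 0.076 arm 0.153
(array([ 1.612, -1.159,  0.137]), array([-0.   ,  0.   ,  0.333]))
B [0.599 0.099 0.1  ] [0.588 0.103 0.1  ] len 0.075 arm -0.098
(array([ 1.932, -1.621,  0.137]), array([-0.   ,  0.   ,  0.596]))
C [0.603 0.364 0.1  ] [0.596 0.367 0.1  ] len 0.079 arm 0.115
(array([ 2.328, -2.409,  0.137]), array([-0.  ,  0.  ,  0.24]))
```

Emit:
jog_arm --moves '[0.1,-0.07,0,0,0,0.03,0,0.24,-0.17,0,0,0,0.08,0,0.4,-0.28,0,0,0,0.15,0,0.55,-0.4,0,0,0,0.2,0,0.7,-0.5,0,0,0,0.27,0,0.85,-0.61,0,0,0,0.33,0,0.95,-0.68,0,0,0,0.33,0,1.0,-0.72,0,0,0,0.333,0]'

```text
time: 1.4
position: [0.4586, -0.2605, 0.1916]
tool_rot: [3.138, 0.155, 0.001]
ft_force: [-1.0, -0.9, 0.9]
grip_width: 0.504
grip_force: 0.0
```

```bash
python3 - <<'E'
from h import *
from bench import ctrl
s=ctrl.get_state();print(s["time"],s["position"],s["ft_force"],s["grip_width"])
print(go([.567,-.066,.16],.095))
E
```

```text
1.4 [ 0.45862062 -0.26054197  0.19157418] [-1.04072211 -0.87653084  0.88754474] 0.5036869544644934
(array([ 0.423, -0.61 ,  0.106]), array([ 0.   , -0.001,  0.004]))
```

Emit:
jog_arm --moves '[0.06,-0.08,0,0,0,0,0,0.15,-0.22,0.02,0,0,0,0,0.26,-0.38,0.05,0,0,0,0,0.36,-0.52,0.08,0,0,0,0,0.41,-0.59,0.1,0,0,0,0,0.42,-0.61,0.1,0,0,0,0,0.42,-0.61,0.1,0,0,0,0,0.42,-0.61,0.1,0,0,0,0]'

```text
time: 2.4
position: [0.565, -0.0711, 0.1616]
tool_rot: [3.137, 0.145, 0.0]
ft_force: [-0.0, -0.5, 0.1]
grip_width: 0.5
grip_force: 0.0
```

```bash
python3 - <<'E'
from h import *
from bench import ctrl
s=ctrl.get_state();print(s["time"],s["position"],s["ft_force"],s["grip_width"])
im=ctrl.get_image("wrist");cv2.imwrite("pics/w1.png",im["pixels"][:,:,::-1])
E
```

```text
2.4 [ 0.56496112 -0.07111941  0.16159763] [-0.00192283 -0.52586667  0.0944937 ] 0.5004498864386724
```

View pics/w1.png

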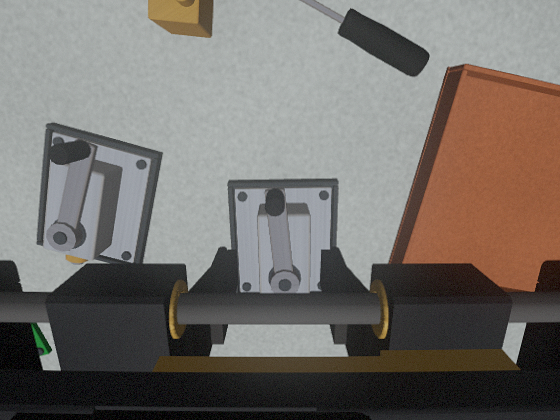

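The wrist view shows unit A's pin top near (275,196), its boss near (285,281), and unit B at left with its pin near (57,152).

```bash
python3 - <<'E'
from h import *
from bench import ctrl
s=ctrl.get_state()
im=ctrl.get_image("wrist");c=cam(im,s)
print(im["dist"])
print("pinA",cast(c,(275,197),.0995),"bossA",cast(c,(285,281),.0705))
n=cast(c,[(229,180),(338,180)],.014);print("nestA +x corners",n,n.mean(0),np.arctan2(*(n[0]-n[1])[[1,0]])-np.pi/2)
print("pinB",cast(c,[(57,152)],.0995),"bossB",cast(c,(63,236),.0705))
n=cast(c,[(48,123),(161,153)],.014);print("nestB",n,n.mean(0),np.arctan2(*(n[0]-n[1])[[1,0]])-np.pi/2)
n=cast(c,[(461,66),(392,262)],.035);print("tray corner",n)
E
```

```text
[-0.02881363  0.          0.          0.          0.        ]
pinA [[ 0.5767964  -0.06764999  0.0995    ]] bossA [[ 0.48927918 -0.08463868  0.0705    ]]
nestA +x corners [[ 0.56797795 -0.02045108  0.014     ]
 [ 0.57828229 -0.13135638  0.014     ]] [ 0.57313012 -0.07590373  0.014     ] 0.0926452035120664
pinB [[0.59673552 0.10002095 0.0995    ]] bossB [[0.51519807 0.12014591 0.0705    ]]
nestB [[0.60908046 0.16110481 0.014     ]
 [0.58928478 0.0489431  0.014     ]] [0.59918262 0.10502395 0.014     ] -0.17469327022060566
tray corner [[ 0.69432339 -0.22139327  0.035     ]
 [ 0.50194103 -0.1954072   0.035     ]]
```

Emit:
jog_arm --moves '[0.034,-0.007,0.06,0,0,0,0,0.034,-0.007,0.15,0,0,0,0,0.034,-0.007,0.23,0,0,0,0,0.034,-0.007,0.27,0,0,0,0,0.034,-0.03,0.27,0,0,0,0,0.034,-0.055,0.27,0,0,0,0,0.034,-0.075,0.27,0,0,0,0,0.034,-0.085,0.27,0,0,0,0]'

```text
time: 3.5
position: [0.5735, -0.0419, 0.081]
tool_rot: [3.138, 0.151, 0.002]
ft_force: [-0.5, -0.1, -0.6]
grip_width: 0.505
grip_force: 0.0
```

```bash
python3 - <<'E'
from h import *
from bench import ctrl
s=ctrl.get_state();print(s["time"],s["position"],s["ft_force"],s["torque"])
im=ctrl.get_image("wrist");cv2.imwrite("pics/w2.png",im["pixels"][:,:,::-1])
E
```

```text
3.5 [ 0.57350103 -0.0418643   0.08100285] [-0.4745505 -0.0891088 -0.6209239] [0.06519787 0.03739427 0.01134595]
```

View pics/w2.png

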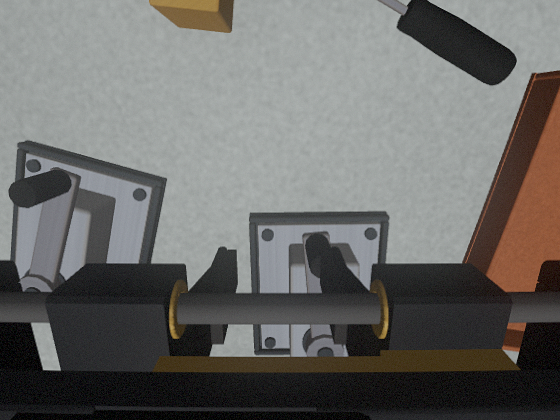

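The pin now touches the inner face of the right finger, near (317,245). Force is still near zero, so I'll push a little further.

Emit:
jog_arm --moves '[-0.01,-0.005,0,0,0,0,0,-0.02,-0.01,0,0,0,0,0,-0.02,-0.015,0,0,0,0,0,-0.02,-0.02,0,0,0,0,0,-0.02,-0.025,0,0,0,0,0,-0.02,-0.025,0,0,0,0,0,-0.02,-0.025,0,0,0,0,0,-0.02,-0.025,0,0,0,0,0]'

```text
time: 4.55
position: [0.5664, -0.0358, 0.0802]
tool_rot: [3.138, 0.149, -0.0]
ft_force: [0.2, -0.2, 1.0]
grip_width: 0.497
grip_force: 0.0
```

```bash
python3 - <<'E'
from h import *
from bench import ctrl
s=ctrl.get_state();print(s["time"],s["position"],s["ft_force"],s["torque"])
for n in ["scene","wrist"]:
    im=ctrl.get_image(n);cv2.imwrite(f"pics/{n}3.png",im["pixels"][:,:,::-1])
a=cv2.resize(cv2.imread("pics/wrist3.png")[180:380,200:420],(660,600),interpolation=cv2.INTER_CUBIC)
cv2.imwrite("pics/w3c.png",a)
E
```

```text
4.55 [ 0.5663792  -0.03583635  0.08021484] [ 0.18812737 -0.17105735  0.96554336] [ 0.02485301 -0.04448184 -0.00075769]
```

View pics/w3c.png

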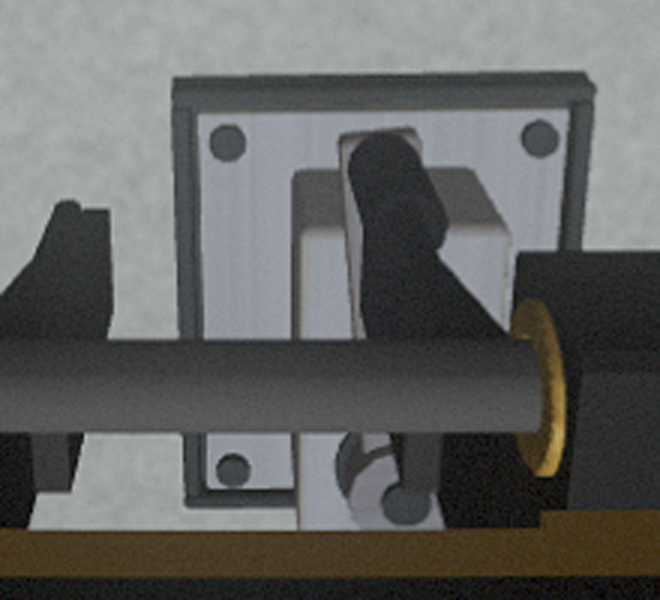

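The crop shows the arm's tip at full-frame (314..340, 224) and the boss near (330,340). I'll measure the arm angle from those.

```bash
python3 - <<'E'
from h import *
from bench import ctrl
s=ctrl.get_state()
im=ctrl.get_image("wrist");c=cam(im,s)
t=cast(c,[(314,224.5),(339.5,223)],.0645);print(t,np.linalg.norm(t[0]-t[1]))
b=cast(c,(330,340),.0705)[0];print(b)
d=t.mean(0)-b;print("arm",np.arctan2(d[1],d[0])-.0926,np.hypot(*d[:2]))
sh=np.array([.4865,-.084]);d=t.mean(0)[:2]-sh;print("arm w/ computed shaft",np.arctan2(d[1],d[0])-.0926)
n=cast(c,[(257.5,207),(397,206)],.014);print("nest +x",n)
E
```

```text
[[ 0.57423928 -0.05888621  0.0645    ]
 [ 0.5768509  -0.0753391   0.0645    ]] 0.01665888049072086
[ 0.49095094 -0.08037785  0.0705    ]
arm 0.06294319019243726 0.08562789453203727
arm w/ computed shaft 0.09482353595900551
nest +x [[ 0.56754179 -0.01938977  0.014     ]
 [ 0.57899988 -0.1302091   0.014     ]]
```

```bash
python3 - <<'E'
from h import *
from bench import ctrl
s=ctrl.get_state()
im=ctrl.get_image("wrist");c=cam(im,s)
Rt=R.from_rotvec(s["tool_rot"])
P=[Rt.apply([x,y,z])+s["position"] for y in(-.0218,.0218) for x in(-.0095,.0095) for z in (0,-.02)]
print(((proj(c,P)-[200,180])*3).round(0).tolist())
# predicted pin bottom/top circle centres in crop for candidate arm angles, shaft from nest
for a in (.1,.2,.32):
    w=.0926;sh=np.array([.4865,-.084]);p=sh+.085*np.array([np.cos(a+w),np.sin(a+w)])
    print(a,p,((proj(c,[[*p,.0645],[*p,.0995],[*sh,.0705]])-[200,180])*3).round(0).tolist())
E
```

```text
[[128.0, 227.0], [118.0, 272.0], [125.0, 141.0], [114.0, 178.0], [338.0, 228.0], [348.0, 272.0], [341.0, 141.0], [352.0, 178.0]]
0.1 [ 0.56992834 -0.06773003] [[380.0, 156.0], [405.0, 221.0], [402.0, 497.0]]
0.2 [ 0.56788726 -0.05948237] [[341.0, 161.0], [359.0, 227.0], [402.0, 497.0]]
0.32 [ 0.56436691 -0.04991564] [[296.0, 172.0], [306.0, 240.0], [402.0, 497.0]]
```

The projection explains it: with the gripper half open the fingertips sit higher than the TCP, so the finger passed over the pin and the arm hasn't turned yet. I'll recentre, go lower (still above the housing) and push again.

Emit:
jog_arm --moves '[0.01,0.03,-0.03,0,0,0,0,0.01,0.08,-0.03,0,0,0,0,0.01,0.105,0,0,0,0,0,0.01,0.105,0.04,0,0,0,0,0.01,0.105,0.073,0,0,0,0,0.01,0.105,0.073,0,0,0,0,0.01,0.08,0.073,0,0,0,0,0.01,0.06,0.073,0,0,0,0]'

```text
time: 5.75
position: [0.5715, -0.0525, 0.0588]
tool_rot: [3.138, 0.151, 0.002]
ft_force: [0.7, -2.1, -0.7]
grip_width: 0.501
grip_force: 0.9
```

Emit:
jog_arm --moves '[0,-0.007,0,0,0,0,0,0,-0.013,0,0,0,0,0,0,-0.02,0,0,0,0,0,0,-0.027,0,0,0,0,0,0,-0.03,0,0,0,0,0,0,-0.03,0,0,0,0,0,0,-0.03,0,0,0,0,0,0,-0.03,0,0,0,0,0]'

```text
time: 6.75
position: [0.5713, -0.0486, 0.0597]
tool_rot: [3.133, 0.145, 0.003]
ft_force: [0.7, -8.3, 4.8]
grip_width: 0.503
grip_force: 3.8
```

```bash
python3 - <<'E'
from h import *
from bench import ctrl
s=ctrl.get_state();print(s["time"],s["position"],s["ft_force"],s["torque"])
c=cam(ctrl.get_image("side"))
im=ctrl.get_image("side")["pixels"];cv2.imwrite("pics/side4.png",im[:,:,::-1])
p=proj(c,[s["position"]])[0];print(p)
u,v=p.astype(int);a=im[v-60:v+50,u-70:u+70,::-1]
cv2.imwrite("pics/s4c.png",cv2.resize(a,(763,600),interpolation=cv2.INTER_CUBIC))
E
```

```text
6.75 [ 0.57126507 -0.04856761  0.05974104] [ 0.69511906 -8.29154919  4.76054229] [-1.7458982  -0.04500381  0.01862864]
[238.10034073 204.37860583]
```

View pics/s4c.png

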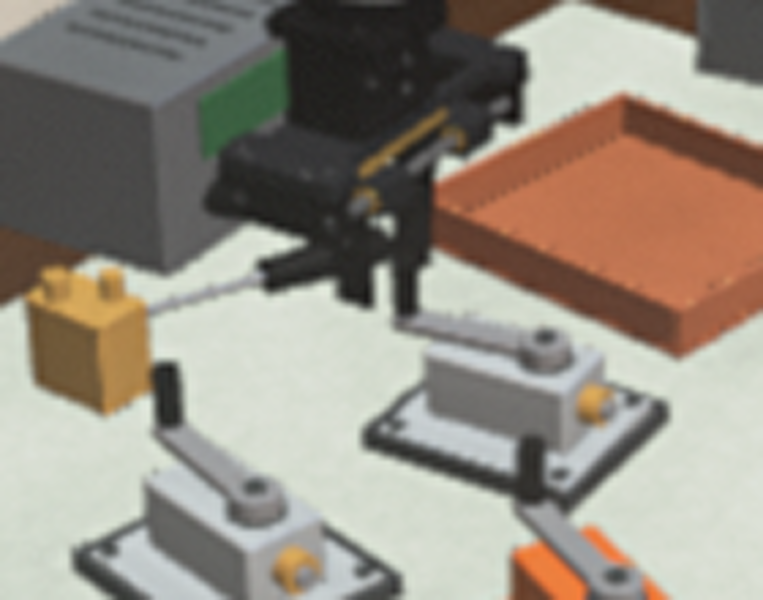

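The side crop shows the finger against unit A's pin, near (405,290). The force rose to 8 N without the arm turning, so A is tight. Next is B.

Emit:
jog_arm --moves '[0,0.03,0,0,0,0,0,0,0.06,-0.02,0,0,0,0,0,0.06,-0.1,0,0,0,0,0,0.06,-0.2,0,0,0,0,0,0.06,-0.28,0,0,0,0,0,0,-0.29,0,0,0,0,0,-0.1,-0.29,0,0,0,0,0,-0.2,-0.29,0,0,0,0]'

```text
time: 7.85
position: [0.5633, 0.018, 0.1442]
tool_rot: [-3.137, -0.151, 0.003]
ft_force: [0.9, 0.7, -0.0]
grip_width: 0.504
grip_force: 0.0
```

```bash
python3 - <<'E'
from h import *
from bench import ctrl
s=ctrl.get_state();print(s["time"],s["position"],s["ft_force"])
print(go([.594,.101,.14],-.175))
E
```

```text
7.85 [0.56325504 0.01801088 0.14416422] [ 0.89396751  0.7092493  -0.01704711]
(array([ 0.129, -0.265,  0.014]), array([-0.001,  0.002,  0.259]))
```

Emit:
jog_arm --moves '[0.05,-0.12,0,0,0,0.1,0,0.11,-0.22,0.01,0,0,0.2,0,0.13,-0.265,0.01,0,0,0.258,0,0.13,-0.265,0.02,0,0,0.258,0,0.13,-0.265,0.1,0,0,0.258,0,0.13,-0.265,0.2,0,0,0.258,0,0.13,-0.265,0.285,0,0,0.258,0,0.13,-0.265,0.285,0,0,0.258,0]'

```text
time: 8.85
position: [0.5929, 0.097, 0.057]
tool_rot: [3.128, -0.274, -0.009]
ft_force: [0.2, -0.9, -0.2]
grip_width: 0.502
grip_force: 0.0
```

Emit:
jog_arm --moves '[0,-0.02,0,0,0,0,0,0,-0.04,0,0,0,0,0,0,-0.05,0,0,0,0,0,0,-0.06,0,0,0,0,0,0,-0.07,0,0,0,0,0,0,-0.075,0,0,0,0,0,0,-0.075,0,0,0,0,0,0,-0.075,0,0,0,0,0]'

```text
time: 9.85
position: [0.5995, 0.1204, 0.0597]
tool_rot: [-3.129, 0.275, 0.001]
ft_force: [-0.1, -0.1, -0.1]
grip_width: 0.502
grip_force: 0.0
```

Emit:
jog_arm --moves '[0,-0.01,0,0,0,0,0,0,-0.02,0,0,0,0,0,0,-0.03,0,0,0,0,0,0,-0.04,0,0,0,0,0,0,-0.045,0,0,0,0,0,0,-0.045,0,0,0,0,0,0,-0.045,0,0,0,0,0,0,-0.045,0,0,0,0,0]'

```text
time: 10.85
position: [0.602, 0.1336, 0.0598]
tool_rot: [3.13, -0.275, -0.0]
ft_force: [-0.5, 0.5, 0.4]
grip_width: 0.501
grip_force: 0.0
```

```bash
python3 - <<'E'
from h import *
from bench import ctrl
s=ctrl.get_state();print(s["time"],s["position"],s["ft_force"],s["grip_force"])
im=ctrl.get_image("wrist");cv2.imwrite("pics/w5.png",im["pixels"][:,:,::-1])
c=cam(im,s)
w=-.175;sh=np.array([.513,.120])
for a in (-.057,.1,.2,.32):
    p=sh+.085*np.array([np.cos(a+w),np.sin(a+w)]);print(a,p.round(3),proj(c,[[*p,.0645],[*p,.0995],[*sh,.0705]]).round(0).tolist())
E
```

```text
10.85 [0.6019919  0.13358048 0.0598015 ] [-0.52023032  0.49581884  0.44468773] 0.0
-0.057 [0.596 0.1  ] [[334.0, 245.0], [344.0, 272.0], [321.0, 368.0]]
0.1 [0.598 0.114] [[311.0, 246.0], [318.0, 273.0], [321.0, 368.0]]
0.2 [0.598 0.122] [[297.0, 248.0], [301.0, 275.0], [321.0, 368.0]]
0.32 [0.597 0.132] [[281.0, 252.0], [282.0, 280.0], [321.0, 368.0]]
```

View pics/w5.png

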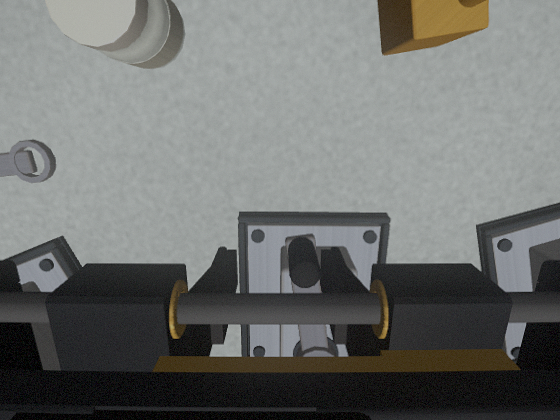

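Unit B's pin top is at (305,275), which puts its arm near +0.19 with no force on the finger, so B is the loose one. I'll push on to the anticlockwise stop, then sweep clockwise.

Emit:
jog_arm --moves '[0,-0.01,0,0,0,0,0,0,-0.02,0,0,0,0,0,0,-0.028,0,0,0,0,0,0,-0.034,0,0,0,0,0,0,-0.037,0,0,0,0,0,0,-0.037,0,0,0,0,0,0,-0.037,0,0,0,0,0,0,-0.037,0,0,0,0,0]'

```text
time: 11.9
position: [0.6042, 0.1445, 0.0599]
tool_rot: [-3.129, 0.275, -0.001]
ft_force: [0.6, 1.8, 0.2]
grip_width: 0.502
grip_force: 0.0
```

```bash
python3 - <<'E'
from h import *
from bench import ctrl
s=ctrl.get_state();print(s["time"],s["position"],s["ft_force"],s["grip_force"])
im=ctrl.get_image("wrist");c=cam(im,s)
cv2.imwrite("pics/w6.png",im["pixels"][:,:,::-1])
g=cv2.cvtColor(im["pixels"],cv2.COLOR_RGB2GRAY)
for r in (238,242,246,250): print(r,g[r,264:345:3].tolist())
w=-.175;sh=np.array([.513,.120])
for a in (.2,.26,.32):
    p=sh+.085*np.array([np.cos(a+w),np.sin(a+w)]);print(a,p.round(3),proj(c,[[*p,.0645],[*p,.0995],[*sh,.0705]]).round(0).tolist())
E
```

```text
11.9 [0.60415313 0.14449446 0.05991053] [0.59074595 1.76879758 0.18662008] 0.0
238 [152, 70, 73, 76, 74, 128, 146, 149, 154, 151, 154, 152, 125, 80, 64, 66, 68, 150, 150, 149, 148, 147, 152, 146, 150, 150, 150]
242 [148, 150, 110, 86, 131, 150, 144, 152, 89, 70, 73, 51, 41, 45, 50, 109, 119, 153, 151, 148, 146, 147, 151, 148, 147, 147, 146]
246 [150, 149, 147, 145, 150, 151, 145, 102, 101, 64, 43, 40, 51, 44, 47, 45, 67, 89, 102, 102, 102, 100, 104, 95, 109, 113, 113]
250 [153, 147, 147, 146, 149, 152, 147, 147, 116, 44, 46, 45, 41, 45, 39, 43, 43, 93, 79, 47, 39, 41, 46, 39, 44, 48, 80]
0.2 [0.598 0.122] [[316.0, 248.0], [323.0, 275.0], [338.0, 368.0]]
0.26 [0.598 0.127] [[308.0, 250.0], [313.0, 278.0], [338.0, 368.0]]
0.32 [0.597 0.132] [[300.0, 252.0], [303.0, 280.0], [338.0, 368.0]]
```

The pin base is centred near column 302, giving an arm angle of about 0.30. I'll nudge it once more and then sweep clockwise.

Emit:
jog_arm --moves '[0,-0.008,0,0,0,0,0,0,-0.01,0,0,0,0,0,0,0.02,0,0,0,0,0,0,0.06,0,0,0,0,0,0,0.09,0,0,0,0,0,0,0.12,0,0,0,0,0,0,0.15,0,0,0,0,0,0,0.17,0,0,0,0,0]'

```text
time: 12.95
position: [0.5951, 0.0935, 0.0599]
tool_rot: [3.129, -0.276, 0.0]
ft_force: [0.7, -0.5, 0.0]
grip_width: 0.499
grip_force: 0.3
```

Emit:
jog_arm --moves '[0,0.02,0,0,0,0,0,0,0.04,0,0,0,0,0,0,0.06,0,0,0,0,0,0,0.075,0,0,0,0,0,0,0.085,0,0,0,0,0,0,0.09,0,0,0,0,0,0,0.09,0,0,0,0,0,0,0.09,0,0,0,0,0]'

```text
time: 13.95
position: [0.5905, 0.0676, 0.0599]
tool_rot: [3.129, -0.274, 0.0]
ft_force: [-0.3, -0.1, -0.1]
grip_width: 0.503
grip_force: 0.1
```

```bash
python3 - <<'E'
from h import *
from bench import ctrl
s=ctrl.get_state();print(s["time"],s["position"],s["ft_force"],s["grip_force"])
im=ctrl.get_image("wrist");c=cam(im,s)
cv2.imwrite("pics/w7.png",im["pixels"][:,:,::-1])
g=cv2.cvtColor(im["pixels"],cv2.COLOR_RGB2GRAY)
w=-.175;sh=np.array([.513,.120])
for a in (-.2,-.26,-.32):
    p=sh+.085*np.array([np.cos(a+w),np.sin(a+w)]);q=proj(c,[[*p,.0645],[*p,.0995],[*sh,.0705]]);print(a,p.round(3),q.round(0).tolist())
for r in (238,242,246,250,254): print(r,g[r,200:300:4].tolist())
E
```

```text
13.95 [0.59052278 0.06762258 0.05986845] [-0.31833287 -0.10876306 -0.12067642] 0.08680972270667553
-0.2 [0.592 0.089] [[242.0, 248.0], [236.0, 275.0], [220.0, 368.0]]
-0.26 [0.59  0.084] [[251.0, 250.0], [245.0, 277.0], [220.0, 368.0]]
-0.32 [0.588 0.08 ] [[259.0, 252.0], [255.0, 280.0], [220.0, 368.0]]
238 [154, 150, 152, 151, 151, 149, 151, 152, 153, 151, 151, 149, 90, 146, 155, 152, 152, 153, 155, 76, 81, 80, 156, 75, 75]
242 [154, 150, 148, 153, 153, 151, 148, 154, 152, 148, 154, 75, 102, 83, 60, 77, 126, 158, 155, 109, 74, 107, 154, 74, 77]
246 [91, 103, 102, 101, 105, 95, 89, 105, 104, 116, 118, 109, 40, 42, 48, 44, 61, 73, 129, 151, 152, 150, 151, 73, 80]
250 [78, 80, 80, 82, 82, 42, 35, 38, 41, 53, 78, 36, 46, 42, 43, 46, 46, 128, 119, 147, 153, 151, 153, 72, 71]
254 [80, 82, 76, 76, 40, 44, 42, 40, 46, 52, 86, 43, 46, 44, 35, 45, 46, 61, 154, 152, 154, 149, 152, 71, 75]
```

The pin base is near column 255, so the arm is at about -0.29. I'll push the last few mm to the stop, back off and rise.

Emit:
jog_arm --moves '[0,0.008,0,0,0,0,0,0,0.014,0,0,0,0,0,0,0.014,0,0,0,0,0,0,-0.02,0,0,0,0,0,0,-0.03,-0.04,0,0,0,0,0,-0.03,-0.14,0,0,0,0.4,-0.05,-0.03,-0.26,0,0,0,0.8,-0.1,-0.07,-0.36,0,0,0,1]'

```text
time: 15.0
position: [0.5649, 0.0921, 0.1701]
tool_rot: [3.128, -0.278, 0.003]
ft_force: [-0.0, -0.2, 0.5]
grip_width: 0.757
grip_force: 0.0
```

```bash
python3 - <<'E'
from h import *
from bench import ctrl
s=ctrl.get_state();print(s["time"],s["position"],s["ft_force"],s["grip_width"])
im=ctrl.get_image("wrist");c=cam(im,s)
cv2.imwrite("pics/w8.png",im["pixels"][:,:,::-1])
w=-.175;sh=np.array([.513,.120])
for a in (-.26,-.32):
    p=sh+.085*np.array([np.cos(a+w),np.sin(a+w)]);q=proj(c,[[*p,.0995],[*sh,.0705]]);print(a,q.round(0).tolist())
E
```

```text
15.0 [0.56485297 0.09207318 0.17005858] [-0.00155505 -0.22006506  0.54693519] 0.7569995429364567
-0.26 [[282.0, 177.0], [258.0, 257.0]]
-0.32 [[288.0, 179.0], [258.0, 257.0]]
```

View pics/w8.png

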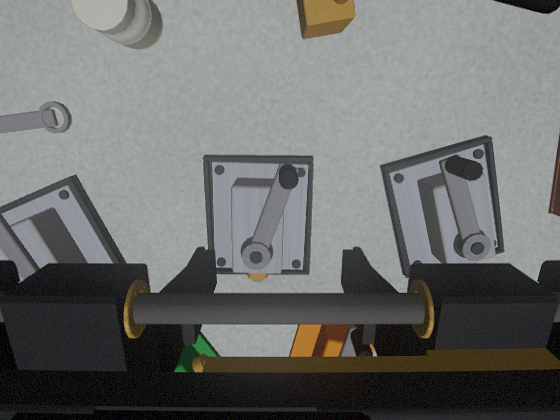

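The wrist view shows unit B with its arm at the clockwise stop: pin top at (289,178), boss at (257,256), nest corners at (204,156), (313,157) and (310,274). That was the 10th and last picture, so from here I work from numbers only.

```bash
python3 - <<'E'
from h import *
from bench import ctrl
s=ctrl.get_state()
im=ctrl.get_image("wrist");c=cam(im,s)
n=cast(c,[(204,156),(313,157),(310,274),(207,273)],.014);print(n.round(4).tolist())
e=n[0]-n[1];w=np.arctan2(e[1],e[0])-np.pi/2
e2=n[1]-n[2];w2=np.arctan2(e2[1],e2[0]);print("yaw",w,w2,np.linalg.norm(e),np.linalg.norm(e2))
f=(n[0]+n[1])/2-.067*np.array([np.cos(-.175),np.sin(-.175),0]);print("centre from +x edge",f,"mean",n.mean(0))
p=cast(c,(289,178),.0995)[0];b=cast(c,(257,256),.0705)[0];d=p-b;print(p,b,"arm",np.arctan2(d[1],d[0])+.175,np.hypot(*d[:2]))
print("centre from boss",b[:2]+.02*np.array([np.cos(-.175),np.sin(-.175)]))
# housing top front corners edges: rows
g=cv2.cvtColor(im["pixels"],cv2.COLOR_RGB2GRAY)
for r in (215,230,240): print(r,g[r,200:320:2].tolist())
E
```

```text
[[0.6097, 0.1674, 0.014], [0.5891, 0.0558, 0.014], [0.4566, 0.0785, 0.014], [0.4781, 0.1953, 0.014]]
yaw -0.18212876611005058 -0.1697032557193565 0.11348821242042423 0.13439784479496553
centre from +x edge [0.53341315 0.12323782 0.014     ] mean [0.53337402 0.12422472 0.014     ]
[0.58848341 0.08352341 0.0995    ] [0.5134977  0.12606028 0.0705    ] arm -0.34100278023213965 0.08621045400646557
centre from boss [0.53319223 0.12257811]
215 [157, 154, 161, 159, 158, 159, 74, 76, 62, 91, 147, 148, 148, 143, 148, 151, 146, 151, 148, 140, 152, 151, 149, 150, 150, 149, 150, 144, 149, 147, 152, 154, 146, 102, 121, 120, 120, 123, 123, 124, 128, 122, 122, 146, 116, 148, 148, 150, 150, 152, 150, 152, 146, 151, 156, 61, 72, 75, 163, 156]
230 [159, 159, 162, 164, 161, 164, 88, 79, 64, 75, 149, 147, 147, 141, 142, 149, 147, 146, 148, 142, 152, 154, 152, 152, 153, 148, 147, 148, 152, 149, 86, 123, 121, 124, 121, 122, 123, 125, 125, 123, 121, 147, 146, 142, 150, 145, 151, 147, 152, 151, 153, 150, 152, 152, 149, 59, 78, 90, 167, 163]
240 [160, 161, 160, 155, 159, 158, 117, 75, 70, 85, 147, 143, 148, 143, 149, 148, 147, 145, 147, 142, 152, 153, 151, 151, 132, 67, 71, 70, 75, 98, 96, 100, 104, 120, 124, 126, 128, 123, 127, 155, 148, 146, 146, 141, 151, 151, 150, 145, 149, 148, 153, 148, 152, 151, 86, 64, 75, 108, 158, 157]
```

```bash
python3 - <<'E'
from h import *
from bench import ctrl
c=cam(ctrl.get_image("side"))
Rt=R.from_rotvec([3.133,.145,.003]);o=np.array([.5713,-.0486,.0597])
for y in(-.028,.028):
  for z in (0,-.0187,-.035,-.06):
    print(y,z,((proj(c,[Rt.apply([0,y,z])+o])[0]-[168,144])*5.45).round(0))
g=cv2.cvtColor(cv2.imread("pics/side4.png"),cv2.COLOR_BGR2GRAY)
print(g[184:206,228:248])
# pin top/bottom of A
print(((proj(c,[[.570,-.068,.0645],[.570,-.068,.0995]])-[168,144])*5.45).round(0))
E
```

```text
-0.028 0 [353. 351.]
-0.028 -0.0187 [352. 322.]
-0.028 -0.035 [351. 296.]
-0.028 -0.06 [349. 256.]
0.028 0 [410. 308.]
0.028 -0.0187 [409. 279.]
0.028 -0.035 [409. 253.]
0.028 -0.06 [408. 214.]
[[ 69  52  39  41  45  44  39  78 130 145 190 174  96  45  38  43  44  44
   44  60]
 [ 58  50  41  38  38  37  37  59  96 115 170 173 102  45  41  42  44  43
   46  62]
 [ 49  47  41  39  40  40  37  41  49  62 106 143  92  43  43  45  44  43
   46  61]
 [ 40  42  41  45  43  40  40  41  45  46  61  90  63  41  42  43  43  44
   46  60]
 [ 40  39  42  53  46  41  41  43  47  47  47  47  43  40  42  41  44  42
   46  64]
 [ 43  42  41  46  41  42  43  43  46  45  46  43  43  42  44  44  42  42
   60 105]
 [ 52  42  40  38  40  39  41  41  44  42  43  49  46  44  46  44  43  39
   79 154]
 [ 47  40  42  39  38  40  41  39  43  53  67  74  53  45  47  47  41  37
   83 165]
 [ 44  43  40  42  41  41  41  40  68 119 137 115  67  45  46  41  46  73
  119 177]
 [ 40  39  38  40  41  41  39  46 114 194 204 145  72  43  41  41  73 147
  197 212]
 [ 65  61  45  38  40  40  39  48 121 210 218 155  74  3
[... 291 characters left out ...]
63 101  56  41  37  33  32 105 203 217 173  93  42  40  39 106 200
  217 214]
 [219 207 175 135 113  89  56  44 109 201 217 181  98  43  39  39 101 193
  217 217]
 [219 220 216 210 204 174 129 116 149 205 221 201 115  44  37  37  84 161
  201 207]
 [218 219 218 220 221 212 204 203 206 215 219 201 122  60  53  63 100 149
  168 175]
 [216 214 215 216 216 215 217 218 217 216 212 184 132  96  96 112 144 160
  160 160]
 [214 214 214 215 216 215 216 218 214 214 209 184 127 100 113 133 148 152
  153 155]
 [216 218 217 217 216 214 215 216 216 215 217 203 158 128 120 119 110 111
  120 131]
 [219 218 218 217 215 214 216 216 215 218 218 217 210 200 183 168 145 136
  126 111]]
[[406. 308.]
 [404. 254.]]
```

```bash
python3 - <<'E'
from h import *
from bench import ctrl
print(ctrl.grasp_offset,ctrl.get_state()["grip_width"],ctrl.get_state()["position"])
im=ctrl.get_image("side");c=cam(im)
Rt=R.from_rotvec([3.133,.145,.003]);o=np.array([.5713,-.0486,.0597])
for x,y in ((.0375,-.095),(-.0375,-.095),(.0375,.095),(-.0375,.095)):
  print(x,y,[((proj(c,[Rt.apply([x,y,z])+o])[0]-[168,144])*5.45).round(0).tolist() for z in(-.07,-.09,-.11)])
s=ctrl.get_state();Rt=R.from_rotvec(s["tool_rot"]);o=s["position"]
for y in (-.05,.05): print(y,[proj(c,[Rt.apply([0,y,z])+o])[0].round(0).tolist() for z in (0,-.0187,-.035,-.06)])
g=cv2.cvtColor(im["pixels"],cv2.COLOR_RGB2GRAY)
for y in (-.05,.05):
    u,v=proj(c,[Rt.apply([0,y,-.03])+o])[0].astype(int); print(u,v);print(g[v-8:v+16,u-7:u+8])
E
```

```text
0.0187 0.8920873883901949 [0.56569151 0.09437084 0.17051884]
0.0375 -0.095 [[217.0, 274.0], [215.0, 240.0], [212.0, 206.0]]
-0.0375 -0.095 [[334.0, 311.0], [332.0, 277.0], [331.0, 243.0]]
0.0375 0.095 [[418.0, 135.0], [418.0, 103.0], [417.0, 71.0]]
-0.0375 0.095 [[530.0, 166.0], [529.0, 134.0], [529.0, 102.0]]
-0.05 [[191.0, 198.0], [190.0, 192.0], [190.0, 186.0], [189.0, 178.0]]
0.05 [[220.0, 186.0], [220.0, 180.0], [219.0, 174.0], [219.0, 166.0]]
189 187
[[ 70  73  72  73  73  64  46  39  40  40  39  44  53  69  76]
 [ 71  72  74  73  74  68  45  35  38  39  41  43  51  65  76]
 [ 73  73  72  73  75  70  48  37  39  39  39  41  51  65  75]
 [ 72  72  74  74  74  69  48  38  40  39  41  44  50  64  76]
 [ 71  73  73  74  74  70  50  40  40  41  42  43  50  63  75]
 [ 73  74  73  73  75  71  51  38  41  38  41  42  47  62  74]
 [ 72  72  73  71  75  69  57  47  40  39  40  42  49  61  75]
 [ 72  73  73  73  73  73  71  62  53  46  42  43  46  61  75]
 [ 74  73  72  74  74  74  74  73  71  64  55  47  53  64  74]
 [ 72  74  74  72  72  74  74  74  73  75  70  66  69  74  73]
 [ 73  71
[... 1694 characters left out ...]
6 216]
 [ 80  93  96  94  94 112 163 197 209 219 220 218 217 217 215]
 [ 88  94  93 105 132 158 200 217 219 218 217 217 217 217 217]
 [ 93  94 107 151 197 211 219 218 217 216 218 217 218 219 218]
 [103 120 156 200 222 221 220 220 219 218 217 219 219 221 220]
 [143 174 203 219 221 220 219 219 219 218 218 219 221 220 221]
 [197 210 217 218 219 220 219 218 217 218 220 221 224 225 224]
 [219 218 218 218 219 219 220 219 221 221 224 226 219 212 202]
 [219 216 217 217 218 220 222 223 223 215 211 202 160 129 109]
 [219 218 217 219 221 221 215 213 201 159 126 110  80  57  49]
 [218 220 221 213 208 199 162 141 116  79  58  50  51  54  54]
 [222 223 209 154 117 106  81  68  55  51  52  56  58  57  55]]
```

All the cues agree that the real fingertips are about 30 mm above the reported TCP, and the body is offset by the same amount. I'll set heights from that: tips at about 26 mm when TCP z is about -4 mm.

```bash
python3 - <<'E'
from h import *
print(go([.527,.124,-.004],-.175))
E
```

```text
(array([-0.144, -0.08 ,  0.575]), array([ 0.001, -0.002,  0.   ]))
```

Emit:
jog_arm --moves '[-0.05,-0.03,0,0,0,0,1,-0.12,-0.07,0,0,0,0,1,-0.144,-0.08,0.05,0,0,0,1,-0.144,-0.08,0.15,0,0,0,1,-0.144,-0.08,0.25,0,0,0,1,-0.144,-0.08,0.32,0,0,0,1,-0.144,-0.08,0.35,0,0,0,1,-0.144,-0.08,0.35,0,0,0,1]'

```text
time: 16.2
position: [0.5254, 0.1247, 0.062]
tool_rot: [3.129, -0.274, -0.002]
ft_force: [0.7, -0.1, 0.3]
grip_width: 0.999
grip_force: 0.0
```

```bash
python3 - <<'E'
from h import *
from bench import ctrl
s=ctrl.get_state();print(s["ft_force"],s["grip_width"],s["position"])
print(go([.527,.124,-.004],-.175))
E
```

```text
[ 0.69760537 -0.08047081  0.34634542] 0.9988381467657337 [0.52540547 0.12466942 0.06202567]
(array([0.006, 0.001, 0.22 ]), array([0.001, 0.001, 0.   ]))
```

Emit:
jog_arm --moves '[0.006,0,0.03,0,0,0,1,0.006,0,0.07,0,0,0,1,0.006,0,0.11,0,0,0,1,0.006,0,0.15,0,0,0,1,0.006,0,0.18,0,0,0,1,0.006,0,0.2,0,0,0,1,0.006,0,0.21,0,0,0,1,0.006,0,0.21,0,0,0,1]'

```text
time: 17.2
position: [0.528, 0.1244, -0.0002]
tool_rot: [3.129, -0.275, -0.0]
ft_force: [-0.1, -0.7, 0.5]
grip_width: 1.0
grip_force: 0.0
```

Emit:
jog_arm --moves '[0,0,0.012,0,0,0,0.6,0,0,0.012,0,0,0,0.3,0,0,0.012,0,0,0,0.1,0,0,0.012,0,0,0,0,0,0,0.012,0,0,0,-0.2,0,0,0.012,0,0,0,-0.2,0,0,0.012,0,0,0,-0.2,0,0,0.012,0,0,0,-0.2]' --newtons 40

```text
time: 18.2
position: [0.5276, 0.1214, -0.0038]
tool_rot: [3.125, -0.277, -0.002]
ft_force: [-0.6, -4.8, 3.7]
grip_width: 0.57
grip_force: 39.8
```

It stopped at 49.6 mm with 40 N, so the housing is gripped. Lifting.

Emit:
jog_arm --moves '[0,0,-0.01,0,0,0,-0.2,0,0,-0.03,0,0,0,-0.2,0,0,-0.07,0,0,0,-0.2,0,0,-0.13,0,0,0,-0.2,0,0,-0.21,0,0,0,-0.2,0,0,-0.3,0,0,0,-0.2,0,0,-0.38,0,0,0,-0.2,0,0,-0.41,0,0,0,-0.2]'

```text
time: 19.2
position: [0.5292, 0.1261, 0.122]
tool_rot: [-3.128, 0.273, -0.007]
ft_force: [-0.3, -0.1, -8.5]
grip_width: 0.569
grip_force: 39.7
```

```bash
python3 - <<'E'
from h import *
from bench import ctrl
s=ctrl.get_state();print(s["time"],s["ft_force"],s["torque"],s["grip_width"],s["position"])
# tray: hull corners in scene
im=ctrl.get_image("scene");c=cam(im)
hsv=cv2.cvtColor(im["pixels"],cv2.COLOR_RGB2HSV)
m=cv2.inRange(hsv,(0,110,60),(14,255,255)); m[:, :130]=0;m[:,240:]=0;m[:210]=0;m[300:]=0
k=max(cv2.findContours(m,0,2)[0],key=cv2.contourArea)
q=cv2.approxPolyDP(cv2.convexHull(k),5,True).reshape(-1,2);n=cast(c,q,.035);print(q.tolist(),n.round(3).tolist())
print(go([.588,-.305,s["position"][2]],-.08))
E
```

```text
19.2 [-0.33407054 -0.06158342 -8.49366004] [ 0.03189703  0.02446544 -0.02977139] 0.5688509555038178 [0.52917135 0.12605784 0.12202094]
[[229, 225], [213, 291], [143, 278], [168, 219]] [[0.486, -0.205, 0.035], [0.712, -0.219, 0.035], [0.681, -0.418, 0.035], [0.471, -0.397, 0.035]]
(array([ 0.442,  1.38 , -0.   ]), array([-0.001, -0.004, -0.09 ]))
```

Emit:
jog_arm --moves '[0,0.02,-0.02,0,0,0,-0.2,0.01,0.06,-0.04,0,0,0,-0.2,0.03,0.12,-0.06,0,0,-0.01,-0.2,0.06,0.21,-0.06,0,0,-0.02,-0.2,0.09,0.32,-0.06,0,0,-0.03,-0.2,0.12,0.43,-0.06,0,0,-0.04,-0.2,0.15,0.54,-0.06,0,0,-0.05,-0.2,0.18,0.65,-0.06,0,0,-0.06,-0.2]'

```text
time: 20.25
position: [0.5464, -0.0794, 0.1366]
tool_rot: [3.136, -0.178, -0.002]
ft_force: [0.8, -0.8, -7.8]
grip_width: 0.575
grip_force: 39.7
```

```bash
python3 - <<'E'
from h import *
from bench import ctrl
s=ctrl.get_state();print(s["time"],s["ft_force"],s["position"])
print(go([.575,-.31,.14],-.1))
E
```

```text
20.25 [ 0.76530629 -0.82566508 -7.77643154] [ 0.5464295  -0.07940759  0.13664439]
(array([ 0.181,  0.753, -0.011]), array([ 0.   ,  0.001, -0.013]))
```

Emit:
jog_arm --moves '[0.025,0.1,0,0,0,0,-0.2,0.05,0.21,0,0,0,0,-0.2,0.08,0.32,0,0,0,0,-0.2,0.11,0.43,0,0,0,0,-0.2,0.14,0.54,0,0,0,0,-0.2,0.16,0.64,0,0,0,0,-0.2,0.175,0.71,0,0,0,0,-0.2,0.18,0.74,0,0,0,0,-0.2]'

```text
time: 21.25
position: [0.575, -0.3056, 0.1365]
tool_rot: [-3.136, 0.18, 0.002]
ft_force: [0.4, 0.4, -8.4]
grip_width: 0.573
grip_force: 39.7
```

```bash
python3 - <<'E'
from h import *
from bench import ctrl
s=ctrl.get_state();print(s["time"],s["ft_force"],s["position"],s["grip_width"])
# tray in wrist view: colour mask hull at rim; shows far part only
im=ctrl.get_image("wrist");s=ctrl.get_state();c=cam(im,s)
hsv=cv2.cvtColor(im["pixels"],cv2.COLOR_RGB2HSV)
m=cv2.inRange(hsv,(3,110,60),(14,255,255));m[262:]=0
k=max(cv2.findContours(m,0,2)[0],key=cv2.contourArea)
q=cv2.approxPolyDP(cv2.convexHull(k),6,True).reshape(-1,2);n=cast(c,q,.035);print(q.tolist(),n.round(3).tolist())
# arm angle check: expected pin top pixel for arm -.32 with unit rigid at grasp
Rt=R.from_rotvec(s["tool_rot"])
g=cv2.cvtColor(im["pixels"],cv2.COLOR_RGB2GRAY)
for a in (-.32,-.2,0):
    px=-.02+.085*np.cos(a)+.006;py=.085*np.sin(a)
    print(a,proj(c,[Rt.apply([px,-py,-(.0945-.0012-.005+.0038+.005-.005)])+s["position"],Rt.apply([px,-py,-.058])+s["position"]]).round(0).tolist())
d=cv2.inRange(im["pixels"],(0,0,0),(62,62,62));d[250:]=0;d[:150]=0
for k in cv2.findContours(d,0,2)[0]:
    if cv2.contourArea(k)>80: print(cv2.boundingRect(k),cv2.contourArea(k))
print(go([.575,-.31,.03],-.1))
E
```

```text
21.25 [ 0.38007692  0.38129214 -8.37015397] [ 0.57496138 -0.3056394   0.13647883] 0.5725275448518341
[[406, 60], [401, 132], [183, 261], [162, 66]] [[0.679, -0.422, 0.035], [0.622, -0.417, 0.035], [0.525, -0.209, 0.035], [0.697, -0.225, 0.035]]
-0.32 [[366.0, 151.0], [345.0, 141.0]]
-0.2 [[333.0, 142.0], [320.0, 134.0]]
0 [[277.0, 137.0], [277.0, 129.0]]
(533, 150, 27, 100) 1262.0
(338, 150, 70, 34) 1214.5
(array([0.001, 0.013, 0.355]), array([ 0.   ,  0.001, -0.014]))
```

The tray rim corners put its centre at (0.579,-0.314), and the held arm is still at the clockwise stop. Lowering.

Emit:
jog_arm --moves '[0,0.005,0.02,0,0,0,-0.2,0,0.013,0.07,0,0,0,-0.2,0,0.013,0.15,0,0,0,-0.2,0,0.013,0.24,0,0,0,-0.2,0,0.013,0.33,0,0,0,-0.2,0,0.013,0.39,0,0,0,-0.2,0,0.013,0.425,0,0,0,-0.2,0,0.013,0.435,0,0,0,-0.2]'

```text
time: 22.3
position: [0.5754, -0.3073, 0.0063]
tool_rot: [-3.136, 0.176, 0.001]
ft_force: [-0.0, -0.5, -7.3]
grip_width: 0.573
grip_force: 39.7
```

```bash
python3 - <<'E'
from bench import ctrl
s=ctrl.get_state();print(s["time"],s["ft_force"],s["position"],s["grip_width"])
E
```

```text
22.3 [-0.02531726 -0.51973386 -7.26689754] [ 0.57541222 -0.30729534  0.00629731] 0.5730304201836175
```

Emit:
jog_arm --moves '[0,0,0.005,0,0,0,-0.2,0,0,0.01,0,0,0,-0.2,0,0,0.015,0,0,0,-0.2,0,0,0.02,0,0,0,-0.2,0,0,0.024,0,0,0,-0.2,0,0,0.028,0,0,0,-0.2,0,0,0.031,0,0,0,-0.2,0,0,0.031,0,0,0,-0.2]'

```text
time: 23.3
position: [0.5754, -0.3075, -0.0027]
tool_rot: [3.137, -0.176, -0.0]
ft_force: [-0.1, -0.4, -7.9]
grip_width: 0.57
grip_force: 39.7
```

Emit:
jog_arm --moves '[0,0,0.002,0,0,0,-0.2,0,0,0.004,0,0,0,-0.2,0,0,0.006,0,0,0,-0.2,0,0,0.008,0,0,0,-0.2,0,0,0.01,0,0,0,-0.2,0,0,0.01,0,0,0,-0.2,0,0,0.01,0,0,0,-0.2,0,0,0.01,0,0,0,-0.2]'

```text
time: 24.3
position: [0.5756, -0.3075, -0.0037]
tool_rot: [3.136, -0.176, 0.0]
ft_force: [-4.8, 3.9, 4.4]
grip_width: 0.571
grip_force: 39.8
```

The load is now on the tray floor, so I'll release and rise.

Emit:
jog_arm --moves '[0,0,0.008,0,0,0,0.3,0,0,0.008,0,0,0,0.5,0,0,0.008,0,0,0,0.7,0,0,0.008,0,0,0,0.8,0,0,-0.03,0,0,0,0.8,0,0,-0.1,0,0,0,0.8,0,0,-0.22,0,0,0,0.8,0,0,-0.38,0,0,0,0.8]'

```text
time: 25.3
position: [0.5752, -0.3074, 0.1104]
tool_rot: [-3.137, 0.176, 0.001]
ft_force: [0.2, -0.5, 0.6]
grip_width: 0.899
grip_force: 0.0
```

Emit:
jog_arm --moves '[0,0,-0.15,0,0,0,0.8,-0.1,0,-0.25,0,0,0,0.8,-0.2,0,-0.3,0,0,0,0.8,-0.25,0,-0.3,0,0,0,0.8,-0.25,0,-0.3,0,0,0,0.8,-0.25,0,-0.3,0,0,0,0.8,-0.25,0,-0.3,0,0,0,0.8,-0.25,0,-0.3,0,0,0,0.8]'

```text
time: 26.3
position: [0.5013, -0.2988, 0.1977]
tool_rot: [-3.136, 0.175, 0.001]
ft_force: [0.3, 0.2, 0.7]
grip_width: 0.9
grip_force: 0.0
```

```bash
python3 - <<'E'
from h import *
from bench import ctrl
s=ctrl.get_state();print(s["time"],s["ft_force"],s["position"],s["grip_width"])
im=ctrl.get_image("wrist");s=ctrl.get_state();c=cam(im,s);P=im["pixels"];cv2.imwrite("pics/w9.png",P[:,:,::-1])
hsv=cv2.cvtColor(P,cv2.COLOR_RGB2HSV);g=cv2.cvtColor(P,cv2.COLOR_RGB2GRAY)
red=cv2.inRange(hsv,(2,110,50),(14,255,255));red[270:]=0
k=max(cv2.findContours(red,0,2)[0],key=cv2.contourArea);hull=np.zeros_like(red);cv2.fillPoly(hull,[cv2.convexHull(k)],255)
plate=cv2.inRange(hsv,(0,0,95),(179,60,255))&hull;plate[270:]=0
kk=max(cv2.findContours(plate,0,2)[0],key=cv2.contourArea);q=cv2.approxPolyDP(cv2.convexHull(kk),5,True).reshape(-1,2);print("plate",q.tolist(),cast(c,q,.013).round(3).tolist())
d=cv2.inRange(P,(0,0,0),(62,62,62))&hull
for k in cv2.findContours(d,0,2)[0]:
    if cv2.contourArea(k)>60: print("dark",cv2.boundingRect(k),cv2.contourArea(k))
w=-.1;sh=np.array([.5805-.02*np.cos(w),-.3081-.02*np.sin(w)])
for a in (-.32,-.2,0,.3):
    p=sh+.085*np.array([np.cos(a+w),np.sin(a+w)]);print(a,proj(c,[[*p,.0645],[*p,.0995]]).round(0).tolist())
# unit A in the scene image now vs the start
a=cv2.imread("pics/scene.png").astype(int);b=ctrl.get_image("scene")["pixels"][:,:,::-1].astype(int)
cv2.imwrite("pics/scene9.png",b)
D=(abs(a-b).max(2)>40).astype(np.uint8)
for k in cv2.findContours(D,0,2)[0]:
    if cv2.contourArea(k)>15: print("diff",cv2.boundingRect(k),cv2.contourArea(k))
E
```

```text
26.3 [0.2887499  0.22758549 0.69059976] [ 0.50134381 -0.29879196  0.19774359] 0.9004720524792427
plate [[329, 46], [322, 162], [234, 160], [232, 43], [303, 30]] [[0.634, -0.366, 0.013], [0.516, -0.35, 0.013], [0.529, -0.252, 0.013], [0.648, -0.268, 0.013], [0.652, -0.341, 0.013]]
dark (304, 15, 22, 27) 407.0
-0.32 [[308.0, 34.0], [312.0, 25.0]]
-0.2 [[297.0, 31.0], [299.0, 21.0]]
0 [[278.0, 29.0], [278.0, 19.0]]
0.3 [[249.0, 34.0], [245.0, 25.0]]
diff (166, 234, 47, 42) 1263.0
diff (316, 225, 39, 42) 1066.5
diff (198, 183, 6, 7) 21.5
diff (138, 157, 15, 12) 39.0
diff (211, 155, 7, 15) 16.5
diff (151, 123, 49, 41) 689.0
diff (117, 107, 10, 22) 60.5
diff (163, 101, 11, 11) 63.5
diff (124, 101, 7, 9) 18.5
diff (288, 91, 7, 10) 32.5
diff (315, 66, 10, 12) 27.0
diff (59, 51, 70, 86) 1859.5
diff (262, 24, 18, 42) 224.0
diff (137, 13, 12, 9) 32.0
diff (293, 0, 20, 60) 320.0
diff (119, 0, 88, 94) 4276.5
diff (33, 0, 89, 29) 1468.0[ WARN:0@0.591] global loadsave.cpp:1063 imwrite_ Unsupported depth image for selected encoder is fallbacked to CV_8U.
```

The plate measures 119x99 mm at floor height and is centred in the tray. The pin sits where -0.32 predicts, A and C look unchanged from the first image, and the gripper is clear. Handing in.

```bash
python3 -c "
from bench import ctrl
print(ctrl.close_job())"
```

```text
the job is handed in; nothing more can be done
None
```

The loose actuator was the middle one of the three; it now stands flat in the reject tray with its arm at the clockwise stop, the other two are still in their nests, and the job was handed in at about 26 s (no verdict was returned).

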